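Centre the egg cup on its cake stand

ROBOT

A 7-joint arm with a two-finger parallel gripper is mounted at the origin on the work surface. World frame = base frame: x ahead of the robot, y to its left, z up, the work surface at z = 0. Lengths are in m, angles in rad, forces in N, time in s.
With the tool pointing down it reaches from about 0.4 to 0.85 m from the base axis. Payload 10.4 kg.
Tool frame: the origin (TCP) lies at the very end of the fingers, on their centre line; the grasp point (between the pads) lies r.tcp_to_grasp behind it (r.tcp_to_grasp is the distance from the TCP to the grasp point, in m); z points along the fingers, y is the line along which they close (so a half turn about z gives the same grasp; the last joint's range is limited). The gripper opens to 87 mm and grips with 3 to 60 N. Pads are 19 mm wide; open, the fingers measure 117 mm over their backs; the gripper's body (75 mm by 190 mm) begins 51 mm behind the grasp point.
Start: joints at [1.198, 0.332, -0.065, 1.46, 0.022, 1.35, -0.088], TCP at [0.214, -0.587, 0.223] pointing down, gripper open.
Joint ranges: [-2.6, 2.6], [-0.5, 2.12], [-1.47, 1.34], [0.16, 2.42], [-1.27, 4.41], [0.06, 2.06], [-2.6, 2.6]. Speed limits (rad/s): [2.22, 2.22, 2.79, 2.79, 3.14, 3.14, 3.14].

INTERFACE

Orientations are given as a unit quaternion [x, y, z, w].
In Python, from bench import monitor, cams, ticket, r gives the robot as it stands.
- The arm moves only by the shell command python3 -m crank 'ROWS' [OPENING] [FORCE]. ROWS is a JSON object whose one key "steps" holds a list of rows, each a list of 2 entries, a list of its own where there are three numbers: the shift along the world's x, y, z in units of 25 mm (1.0 is 25 mm), then the turn, a rotation vector about the world's x, y, z in units of 5 degrees (1.0 is 5 degrees). In form: {"steps": [[[x, y, z], [ax, ay, az]], ...]}. A call has 1 to 10 rows; each row shifts and turns the commanded pose from where the row before left it; what a row does not reach is not made up. A row lasts 1/12 s, in which the tool goes at most 41.7 mm and 7.16 degrees, less where a joint would pass 70% of its speed; a pose out of reach is approached as far as the arm can. A call is refused whole if a number of a shift passes 1 or a number of a turn 1, either way. A call with a gripper value outside its range is refused whole. OPENING is the finger opening in mm, from 0 to 87, set as the call begins (- or left out, the last holds). The fingers move at their own pace and stop on an object; FORCE is the grip in N (left out, the last holds). Time passes only in rows, so rows that do not move let the fingers close. It gives the time, the measured TCP pose, the force, the opening and the grip force at its end, in the units of the state.
- monitor.read_state(): the state, without advancing time (a new reading comes with each control period).
- cams.camera(name): name is "scene" or "top" or "wrist"; returns a dict with "pixels" (400x640x3 uint8, blue, green, red), "z_map" (400x640 float32, m along the optical axis (not along the pixel's ray), 0 where there is no reading), "vfov" (degrees; the focal length in pixels is half the picture's height over the tangent of half this angle, whatever the lens; pixels are square), "cx", "cy" (the principal point, pixels), "k1" (the pictures are not rectified: a ray, as slopes to the right and down, at radius r is drawn at 1 + k1 r^2 times it, then the intrinsics apply), "T" (4x4, takes a point from camera to world coordinates). Camera axes: x right, y up, looking along -z (the intrinsics and any distortion apply to the point x, -y, -z); pixel columns grow to the right and rows downward; lengths in m; the calibration is good to about 2 mm. A picture is of the moment at which its call begins.
- ticket.close_job(): hands the job in; it is judged then, once.
The state is a dict: "time": time; "joint_positions": joint angles; "joint_vel": joint speeds; "joint_torque": joint torques, N m; "ee_pos": TCP position; "eef_rot": TCP orientation; "ft_force": force on the tool from outside, world axes, zero at the start; "torque": the same for the moment, N m; "width": finger opening in m; "grip_force": force on a finger pad.
Only numpy, scipy, OpenCV 4.12 (cv2) and the standard library are available. Lean on these libraries where they do the work, as an engineer would, in place of code of your own. Each camera call takes 0.05 s, during which the arm holds its last target. There are 200 camera calls.

TASK

The egg cup with the egg in it has been set down near the edge of the small wooden cake stand. With light fingertip taps, nudge the cup along, leaving the egg itself untouched, until it stands in the very middle of the stand's top, upright and with the egg still sitting in it, and then take your hand away. Do not pinch or lift the cup, shift the stand, or disturb the other things on the counter.

Things in the scene. Friction and masses are not known exactly. Their poses are not given: they have to be found in the camera images.
- egg_cup: White ceramic egg cup, loose, 0.11 kg, off-centre on the stand's top with the egg in it. 40 mm tall: straight-sided foot disc 52 mm across from 3 to 10 mm up (its widest part), waist 29 mm, bowl flaring to 47 mm at the rim. It rests on a narrow ring 32 mm across, so pushed at the foot it slides (friction 0.5 to 0.7), pushed near the rim it rocks and may tip. Origin: centre of its underside, z up.
- egg: Brown hen's egg, 58 g, 42 mm across and 52 mm tall, blunt end down, held only by its weight in the egg cup; its tip stands 74 mm above the underside of the cup. Origin: on its axis 21 mm above the blunt end, 43 mm above the underside of the cup while it sits in the cup; z points to its tip.
- stand: Small round pedestal cake stand of pale turned wood, loose on the counter, 0.8 kg, 60 mm tall: a flat rimless top 100 mm in diameter and 14 mm thick on a slim stem, with a round foot 84 mm in diameter. Origin: centre of its underside; z up, so the middle of its top is 60 mm above the origin.
- dome: Clear glass bell that belongs to the stand, standing on the counter, 92 mm in diameter, 126 mm tall with its knob. Bystander. Origin: centre of its underside.
- bowl: Pale green mixing bowl on the counter, 130 mm in diameter, 62 mm tall, empty. Bystander. Origin: centre of its underside.
- spare_cup: A second egg cup of the same shape as the first, but empty and standing on the counter. Bystander. Origin: centre of its underside.
- salt_pot: White ceramic salt pot with a knobbed lid, 62 mm in diameter, 60 mm tall, on the counter. Bystander. Origin: centre of its underside.
- pepper_mill: Dark turned wooden pepper mill, 52 mm in diameter, 145 mm tall, on the counter. Bystander. Origin: centre of its underside.
- spice_jar: Round spice jar with a metal lid, 50 mm in diameter, 95 mm tall, on the counter. Bystander. Origin: centre of its underside.
- teaspoon: Steel teaspoon lying on the counter, 140 mm long. Bystander. Origin: middle of its length, at the counter.
Not all that is in view belongs to the job. Leave any purple or yellow look-alike of the egg_cup alone. Several things have the shape of the egg; the one meant has the colours described above.

How it is judged:
At the end, for the whole second after the job is handed in: The egg cup stands upright and still on top of the stand, its axis within 6 mm of the middle of the stand's top, the egg still sits in it, and the stand is within 12 mm of where it was (horizontal distance between egg_cup and stand below 0.006 m and z of egg_cup in the frame of stand between 0.057 and 0.063 m and angle between egg_cup's own z axis and vertical below 0.06 rad and distance between egg and egg_cup below 0.049 m and z of egg in the frame of egg_cup above 0.036 m and linear speed of egg_cup below 0.01 m/s and linear speed of egg below 0.02 m/s and distance of stand from where it was at the start of the episode below 0.012 m and angle between stand's own z axis and vertical below 0.05 rad); the robot touches nothing.
It fails at once if the egg cup tips by more than 15 degrees, or the egg leaves it (angle between egg_cup's own z axis and vertical above 0.26 rad or distance between egg and egg_cup above 0.056 m).
It fails at once if the egg cup is lifted more than 12 mm off the stand, or falls off it (z of egg_cup in the frame of stand above 0.072 m or z of egg_cup in the frame of stand below 0.045 m).
It fails at once if the fingers press on or pinch the egg cup with more than 12 N (a light tap takes 1 to 3 N), or the hand presses on the egg (contact force between the fingers and egg_cup above 12 N or contact force between any of the fingers, the arm and egg above 0.5 N).
It fails at once if the stand is shifted by more than 12 mm or tipped (distance of stand from where it was at the start of the episode above 0.012 m or angle between stand's own z axis and vertical above 0.15 rad).
It fails at once if one of the other things on the counter is moved by more than 20 mm (distance of any of dome, bowl, spare_cup, salt_pot, pepper_mill, spice_jar, teaspoon from where it was at the start of the episode above 0.02 m).
It also fails if it takes over 40 s, if anything falls off the work surface, if the arm or the gripper's body presses on something with over 40 N, if the wrist force passes 120 N, or if a joint passes its speed limit or range.

## Working session

There is one attempt and no reset: what is moved stays moved. The work goes in short steps, Python scripts to look and compute and a shell command to move; the robot and the scene stay as the last step left them, time stands still between calls to the robot, and variables do not carry over. Pictures are saved under pics/ and viewed, at most 10 in all, crops included, and the job is handed in when it is done.

```bash
ls; mkdir -p pics; cat > h.py <<'E'
import numpy as np, cv2
from bench import monitor, cams, ticket, r
def K(c):
    f=200/np.tan(np.radians(c["vfov"])/2); return f
def ray(c,u,v):
    f=K(c); d=np.array([(u-c["cx"])/f,(v-c["cy"])/f]); s=d.copy()
    for _ in range(20): s=d/(1+c["k1"]*(s@s))
    T=np.array(c["T"]); return T[:3,3], T[:3,:3]@np.array([s[0],-s[1],-1.])
def onplane(c,u,v,z):
    o,d=ray(c,u,v); return o+d*(z-o[2])/d[2]
def atdepth(c,u,v):
    o,d=ray(c,u,v); return o+d*c["z_map"][int(v),int(u)]
E
python3 - <<'E'
from h import *
import pickle
for n in("scene","top"):
    c=cams.camera(n); cv2.imwrite(f"pics/{n}0.png",c["pixels"]); pickle.dump(c,open(n+"0.pkl","wb"))
    print(n,c["vfov"],c["cx"],c["cy"],c["k1"],np.round(c["T"],3).tolist())
s=monitor.read_state(); print(s["time"],s["ee_pos"],s["eef_rot"],s["width"],s["ft_force"],r.tcp_to_grasp)
E
```

```text
pics
scene 55.61730872050778 317.140684443112 200.6769440609002 0.014043165090901588 [[-0.425, -0.645, 0.635, 1.16], [0.905, -0.289, 0.313, 0.313], [-0.018, 0.708, 0.706, 0.776], [0.0, 0.0, 0.0, 1.0]]
top 49.03484286033022 320.1870576942724 208.57893069289346 -0.023795591743947506 [[-0.019, 0.998, -0.064, 0.468], [-1.0, -0.018, 0.014, 0.023], [0.013, 0.065, 0.998, 1.371], [0.0, 0.0, 0.0, 1.0]]
0.1 [ 0.21407774 -0.58683481  0.22185124] [ 9.84737667e-01  1.74044062e-01 -1.43294091e-04 -6.09318655e-04] 0.08700277501420092 [-0.2580047  -0.04684138 -0.25209385] 0.0187
```

View pics/scene0.png

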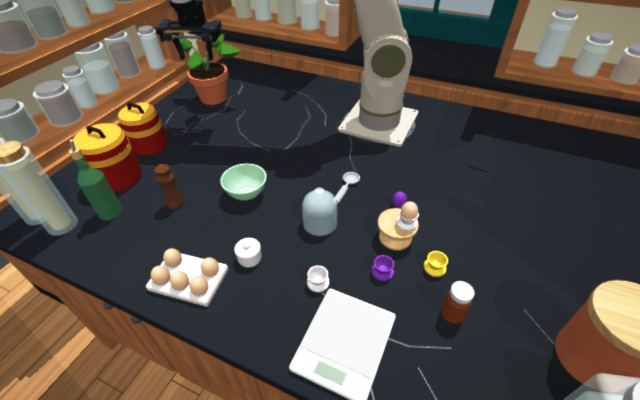

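View pics/top0.png

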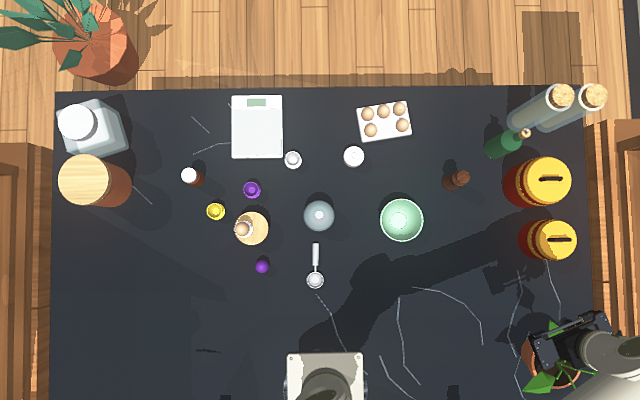

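The job's cup and egg are the white cup with the brown egg on the stand: scene (408,215), top (243,228). The others are the purple egg at top (262,266), the purple cup (252,189), the yellow cup (215,211), the empty white cup (293,159) and the tray eggs (383,120). Only the first is on the wooden stand and has the right colours. I'll check that in a crop and measure it.

```bash
cat >> h.py <<'E'
from scipy.optimize import least_squares
def cloud(c,u0,u1,v0,v1):
    v,u=np.mgrid[v0:v1,u0:u1]; f=K(c)
    d=np.stack([(u-c["cx"])/f,(v-c["cy"])/f],-1); s=d.copy()
    for _ in range(20): s=d/(1+c["k1"]*(s**2).sum(-1,keepdims=True))
    z=c["z_map"][v0:v1,u0:u1]; T=np.array(c["T"])
    P=np.stack([s[...,0]*z,-s[...,1]*z,-z],-1)@T[:3,:3].T+T[:3,3]
    return P, cv2.cvtColor(c["pixels"],cv2.COLOR_BGR2HSV)[v0:v1,u0:u1], z>0
def circ(p,r):
    return least_squares(lambda q:np.hypot(*(p[:,:2]-q).T)-r,p[:,:2].mean(0),loss="soft_l1",f_scale=.001)
E
python3 - <<'E'
from h import *
import pickle
C={n:pickle.load(open(n+"0.pkl","rb")) for n in("scene","top")}
a=cv2.resize(C["scene"]["pixels"][170:270,340:470],None,fx=4,fy=4,interpolation=cv2.INTER_CUBIC)
b=cv2.resize(C["top"]["pixels"][190:280,210:280],None,fx=4,fy=4,interpolation=cv2.INTER_CUBIC)
b=cv2.resize(b,(280,400)); cv2.imwrite("pics/crop0.png",np.hstack([a,b]))
for n,box in(("scene",(370,430,195,255)),("top",(230,275,205,250))):
    P,H,ok=cloud(C[n],*box); z=P[...,2]
    wood=ok&(H[...,0]>8)&(H[...,0]<28)&(H[...,1]>60)
    t=P[wood&(abs(z-.06)<.006)]
    print(n,"top z",np.median(t[:,2]),len(t),"ext",t.min(0).round(4),t.max(0).round(4))
    for lo in np.arange(.05,.14,.01):
        m=ok&(z>lo)&(z<=lo+.01); q=P[m]
        if len(q): print(round(lo,2),len(q),np.median(q,0).round(4),q.min(0).round(3),q.max(0).round(3),np.median(H[m],0))
E
```

```text
scene top z 0.059384150509028955 596 ext [0.4536 0.1648 0.0541] [0.5517 0.263  0.0628]
0.05 486 [0.5209 0.2024 0.0587] [0.454 0.165 0.05 ] [0.552 0.263 0.06 ] [ 22.  82. 250.]
0.06 275 [0.5172 0.2119 0.061 ] [0.454 0.165 0.06 ] [0.551 0.263 0.07 ] [ 19.  73. 244.]
0.07 82 [0.5111 0.2369 0.0714] [0.483 0.21  0.07 ] [0.525 0.257 0.079] [  4.   7. 220.]
0.08 23 [0.5142 0.2398 0.0852] [0.504 0.218 0.081] [0.518 0.253 0.089] [  5.   9. 147.]
0.09 54 [0.5171 0.2354 0.0975] [0.489 0.213 0.09 ] [0.522 0.256 0.1  ] [  8.5  15.5 176. ]
0.1 64 [0.5148 0.2376 0.1043] [0.487 0.212 0.1  ] [0.523 0.256 0.11 ] [ 14.   94.5 178. ]
0.11 72 [0.5127 0.2354 0.1151] [0.497 0.214 0.11 ] [0.519 0.254 0.12 ] [ 14.  98. 194.]
0.12 85 [0.5071 0.2364 0.125 ] [0.487 0.219 0.12 ] [0.515 0.251 0.13 ] [ 16.  83. 235.]
0.13 35 [0.5009 0.2337 0.1315] [0.489 0.225 0.13 ] [0.508 0.243 0.134] [ 21.  54. 253.]
top top z 0.0596237145659414 562 ext [0.4506 0.1611 0.0541] [0.5466 0.2568 0.0659]
0.05 355 [0.5013 0.2005 0.0579] [0.451 0.161 0.051] [0.547 0.257 0.06 ] [ 23.  78. 252.]
0.06 301 [0.4977 0.2003 0.0619] [0.451 0.161 0.06 ] [0.546 0.254 0.07 ] [ 23.  77. 252.]
0.07 27 [0.4982 0.2133 0.0719] [0.472 0.207 0.07 ] [0.519 0.24  0.076] [ 90.   1. 255.]
0.09 21 [0.4977 0.2266 0.0982] [0.475 0.209 0.095] [0.518 0.253 0.1  ] [ 14.   3. 243.]
0.1 26 [0.4889 0.2174 0.1036] [0.475 0.209 0.1  ] [0.515 0.252 0.11 ] [ 13.5  12.  202.5]
0.11 40 [0.4959 0.2241 0.1154] [0.478 0.213 0.111] [0.515 0.25  0.119] [ 14.  89. 176.]
0.12 82 [0.495  0.2283 0.1252] [0.48  0.214 0.12 ] [0.512 0.249 0.13 ] [ 16.  82. 235.]
0.13 35 [0.4972 0.2301 0.1327] [0.483 0.221 0.131] [0.509 0.241 0.138] [ 21.  58. 253.]
```

View pics/crop0.png

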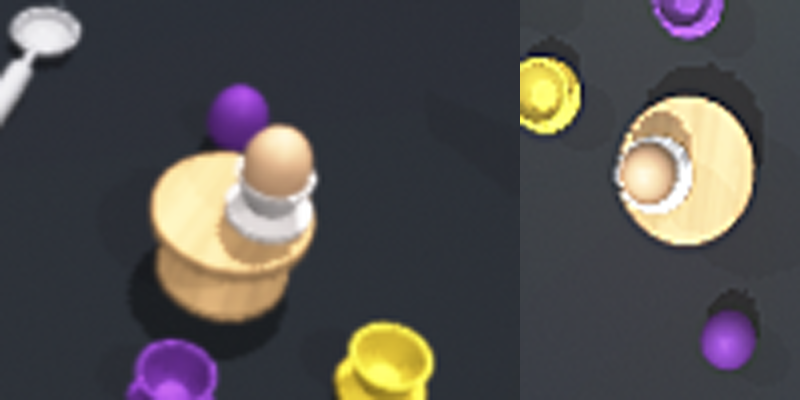

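The crop confirms it: the brown egg sits in the white cup on the pale wooden stand, near the stand's +y edge. Next I'll fit the centres of the stand, egg and cup in each camera.

```bash
cat >> h.py <<'E'
def measure(c,box,fz=0.06):
    P,H,ok=cloud(c,*box); z=P[...,2]
    wood=ok&(H[...,0]>8)&(H[...,0]<30)&(H[...,1]>45)&(abs(z-.06)<.008)
    t=P[wood]; mid=(t[:,:2].max(0)+t[:,:2].min(0))/2
    # project wood-top pixels on z=.06 and use outermost point in each direction
    o=np.array(c["T"])[:3,3]; q=(o+(t-o)*((.06-o[2])/(t[:,2]-o[2]))[:,None])[:,:2]
    for _ in range(3):
        a=np.arctan2(*(q-mid).T[::-1]); rr=np.hypot(*(q-mid).T)
        e=np.array([q[k][rr[k].argmax()] for b in range(48) for k in [np.where(((a+np.pi)/(2*np.pi)*48).astype(int)==b)[0]] if len(k) and rr[k].max()>.044])
        s=circ(e,.0493); mid=s.x
    res=np.sqrt(np.mean(s.fun**2))
    eg=P[ok&(H[...,0]>5)&(H[...,0]<28)&(H[...,1]>40)&(z>.106)&(z<.14)]
    def fe(x):
        d=eg-x; return np.sqrt((d[:,0]**2+d[:,1]**2)/.021**2+(d[:,2]/.031)**2)-1
    E=least_squares(fe,[*eg[:,:2].mean(0),.103],loss="soft_l1",f_scale=.05)
    cupm=ok&(H[...,1]<40)&(z>.064)&(z<.0685)&(np.hypot(P[...,0]-E.x[0],P[...,1]-E.x[1])<.04)
    # foot side wall
    F=circ(P[cupm],.026)
    return mid,len(e),res,E.x,np.std(E.fun)*.021,F.x,cupm.sum()
def look(n,box):
    c=cams.camera(n); m=measure(c,box)
    print(n,"stand",m[0].round(4),m[1],m[2].round(5),"egg",m[3].round(4),m[4].round(5),"foot",m[5].round(4),m[6],"| egg-stand mm",((m[3][:2]-m[0])*1e3).round(1),"foot-stand",((m[5]-m[0])*1e3).round(1))
    return c
B={"scene":(365,440,195,255),"top":(225,280,200,255)}
E
python3 - <<'E'
from h import *
for n in B: look(n,B[n])
C=cams.camera("top")
for nm,u,v,h in(("yellow",215,211,.04),("purple cup",252,189,.04),("purple egg",262,266,.02),("dome",319,216,.12),("jar",189,175,.095)): print(nm,onplane(C,u,v,h).round(3))
E
```

```text
scene stand [0.5054 0.2144] 39 0.00182 egg [0.4977 0.2341 0.102 ] 0.00111 foot [0.497  0.2337] 29 | egg-stand mm [-7.7 19.7] foot-stand [-8.4 19.3]
top stand [0.4991 0.2108] 42 0.00145 egg [0.4961 0.2319 0.1025] 0.00116 foot [0.4967 0.2361] 15 | egg-stand mm [-3.  21.1] foot-stand [-2.5 25.4]
yellow [0.552 0.324 0.04 ]
purple cup [0.618 0.211 0.04 ]
purple egg [0.383 0.185 0.02 ]
dome [0.528 0.009 0.12 ]
jar [0.656 0.387 0.095]
```

```bash
sed -i 's/(abs(z-.06)<.008)/(z>.0565)\&(z<.066)/' h.py
python3 - <<'E'
from h import *
for n in B: look(n,B[n])
E
```

```text
scene stand [0.503  0.2139] 38 0.001 egg [0.4978 0.2344 0.102 ] 0.00096 foot [0.4969 0.2343] 30 | egg-stand mm [-5.2 20.4] foot-stand [-6.1 20.4]
top stand [0.499  0.2111] 42 0.00155 egg [0.4964 0.2319 0.1028] 0.00125 foot [0.496  0.2354] 17 | egg-stand mm [-2.6 20.8] foot-stand [-3.  24.3]
```

Averaged over both cameras, the cup sits about (-4, +20.6) mm from the stand's centre, so the push direction is about (0.19, -0.98). The fingers go 20 mm apart so the foot disc centres itself between them. The hand tilts back 15° so the body clears the egg. I'll travel high first.

```bash
python3 -m crank '{"steps": [[[1,1,0],[0,0,1]],[[1,1,0],[0,0,1]],[[1,1,0],[0,0,1]],[[1,1,0],[0,0,1]],[[1,1,0],[0,0,1]],[[1,1,0],[0,0,1]],[[1,1,0],[0,0,1]],[[1,1,0],[0,0,1]],[[1,1,0],[0,0,1]],[[1,1,0],[0,0,1]]]}' 20 5
python3 -m crank '{"steps": [[[0,1,0],[0,0,0.6]],[[0,1,0],[0,0,0.6]],[[0,1,0],[0,0,0.6]],[[0,1,0],[0,0,0.6]],[[0,1,0],[0,0,0.6]],[[0,1,0],[0,0,0.6]],[[0,1,0],[0,0,0.6]],[[0,1,0],[0,0,0.6]],[[0,1,0],[0,0,0.6]],[[0,1,0],[0,0,0.6]]]}'
python3 -m crank '{"steps": [[[0,1,0],[0,0,0]],[[0,1,0],[0,0,0]],[[0,1,0],[0,0,0]],[[0,1,0],[0,0,0]],[[0,1,0],[0,0,0]],[[0,1,0],[0,0,0]],[[0,1,0],[0,0,0]],[[0,1,0],[0,0,0]],[[0,1,0],[0,0,0]],[[0,0.5,0],[0,0,0]]]}'
```

```text
time: 1.18
ee_pos: [0.4652, -0.3358, 0.2228]
eef_rot: [0.818, 0.576, 0.0, 0.0]
ft_force: [0.5, 0.2, 0.6]
width: 0.0287
grip_force: 0.0
time: 2.02
ee_pos: [0.4641, -0.0848, 0.2227]
eef_rot: [0.641, 0.768, 0.0, 0.0]
ft_force: [0.5, 0.4, -0.0]
width: 0.02
grip_force: 0.0
time: 2.85
ee_pos: [0.4631, 0.1548, 0.2229]
eef_rot: [0.64, 0.768, 0.001, -0.0]
ft_force: [-0.3, -0.2, 0.5]
width: 0.0201
grip_force: 0.0
```

```bash
python3 -m crank '{"steps": [[[0.2,1,0],[0,0,0]],[[0.2,1,0],[0,0,0]],[[0.2,1,0],[0,0,0]],[[0.2,1,0],[-0.98,-0.19,0]],[[0.1,1,0],[-0.98,-0.19,0]],[[0,0.8,0],[-0.98,-0.19,0]],[[0,0,-1],[0,0,0]],[[0,0,-1],[0,0,0]],[[0,0,-1],[0,0,0]],[[0,0,0],[0,0,0]]]}'
python3 - <<'E'
from h import *
c=look("scene",B["scene"]); cv2.imwrite("pics/s1.png",cv2.resize(c["pixels"][110:290,320:560],None,fx=3,fy=3))
E
```

```text
time: 3.68
ee_pos: [0.4841, 0.2951, 0.143]
eef_rot: [0.635, 0.761, -0.085, 0.1]
ft_force: [-0.8, -0.7, -0.8]
width: 0.0197
grip_force: 0.0
scene stand [0.5029 0.2139] 38 0.00086 egg [0.4978 0.2342 0.102 ] 0.001 foot [0.4968 0.2338] 29 | egg-stand mm [-5.1 20.2] foot-stand [-6.1 19.8]
```

View pics/s1.png

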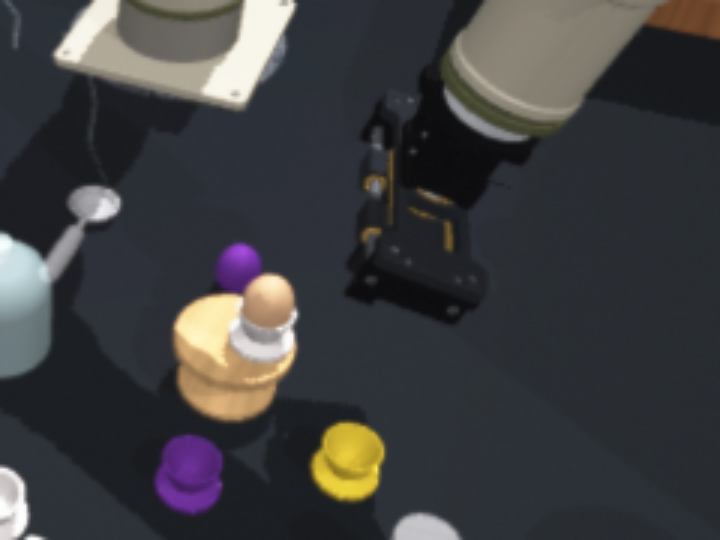

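```bash
python3 - <<'E'
from h import *
from scipy.spatial.transform import Rotation as R
s=monitor.read_state(); M=R.from_quat(s["eef_rot"]).as_matrix(); p=np.array(s["ee_pos"]); print(p.round(4),M.round(3))
c=cams.camera("scene"); T=np.array(c["T"]); f=K(c)
im=cv2.resize(c["pixels"][110:290,320:560],None,fx=3,fy=3)
for q in (p,p-M[:,2]*.07,p+M[:,1]*.0175,p-M[:,1]*.0175):
    x=T[:3,:3].T@(q-T[:3,3]); u=f*x[0]/-x[2]+c["cx"]; v=f*-x[1]/-x[2]+c["cy"]; print(u,v, c["z_map"][int(v),int(u)],-x[2])
    cv2.circle(im,(int((u-320)*3),int((v-110)*3)),3,(0,255,0),1)
im=cv2.convertScaleAbs(im,alpha=2.2); cv2.imwrite("pics/s2.png",im)
E
```

```text
[0.4851 0.2954 0.1458] [[-0.171  0.984  0.046]
 [ 0.95   0.177 -0.255]
 [-0.26   0.    -0.966]]
439.005282468619 203.19137084570087 0.7615697 0.8789359402369411
454.0349055910839 182.8362601449445 0.760898 0.8276598615945718
438.70603449004125 208.47360841899132 0.8653294 0.8670231301658758
439.29652710357254 198.05040594734902 0.8814987 0.8908487503080065
```

View pics/s2.png

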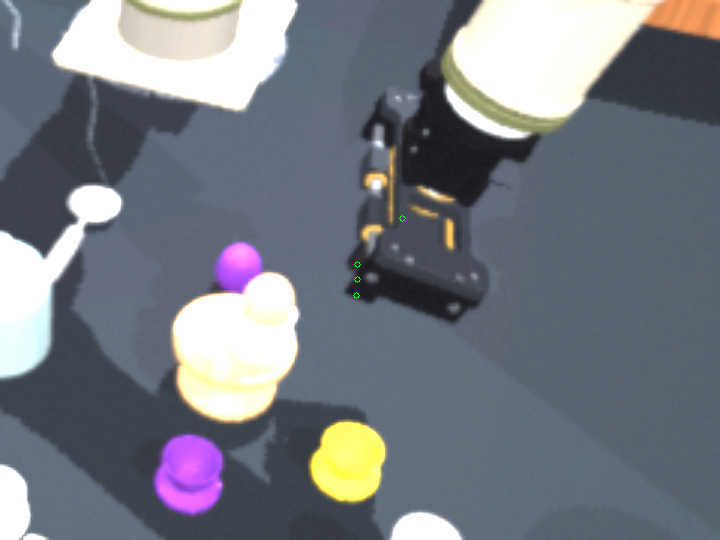

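```bash
python3 -m crank '{"steps": [[[0,0,-1],[0,0,0]],[[0,0,-1],[0,0,0]],[[0,0,-0.8],[0,0,0]],[[0,0,-0.4],[0,0,0]],[[0,0,0],[0,0,0]],[[0,0,0],[0,0,0]]]}'
```

```text
time: 4.28
ee_pos: [0.4872, 0.2959, 0.0691]
eef_rot: [0.637, 0.76, -0.081, 0.101]
ft_force: [0.2, 0.4, 0.1]
width: 0.02
grip_force: 0.0
```

```bash
python3 -m crank '{"steps": [[[0,0,-0.18],[0,0,0]],[[0,0,0],[0,0,0]],[[0.03,-0.24,0],[0,0,0]],[[0.03,-0.24,0],[0,0,0]],[[0.03,-0.24,0],[0,0,0]],[[0.02,-0.12,0],[0,0,0]],[[0,0,0],[0,0,0]]]}'
python3 - <<'E'
from h import *
c=look("scene",B["scene"]); cv2.imwrite("pics/s3.png",cv2.resize(cv2.convertScaleAbs(c["pixels"][170:270,360:480],alpha=1.3),None,fx=5,fy=5,interpolation=cv2.INTER_CUBIC))
E
```

```text
time: 4.87
ee_pos: [0.49, 0.2729, 0.0632]
eef_rot: [0.638, 0.759, -0.082, 0.102]
ft_force: [0.1, 0.7, -0.0]
width: 0.0199
grip_force: 0.0
scene stand [0.5031 0.214 ] 38 0.00106 egg [0.4978 0.2339 0.102 ] 0.00387 foot [0.4958 0.2347] 32 | egg-stand mm [-5.2 19.8] foot-stand [-7.2 20.6]
```

View pics/s3.png

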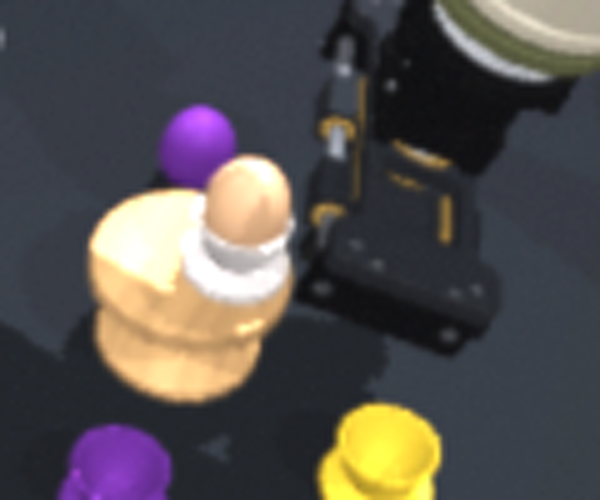

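Fingertips are beside the stand edge at crop (300,270), level with the cup foot and clear of the egg. I'll raise them about 1 mm and advance slowly.

```bash
python3 -m crank '{"steps": [[[0,0,0.06],[0,0,0]],[[0.01,-0.04,0],[0,0,0]],[[0.01,-0.04,0],[0,0,0]],[[0.01,-0.04,0],[0,0,0]],[[0.01,-0.04,0],[0,0,0]],[[0.01,-0.04,0],[0,0,0]],[[0.01,-0.04,0],[0,0,0]],[[0.01,-0.04,0],[0,0,0]],[[0.01,-0.04,0],[0,0,0]],[[0.01,-0.04,0],[0,0,0]]]}'
python3 - <<'E'
from h import *
for n in B: look(n,B[n])
E
```

```text
time: 5.75
ee_pos: [0.4917, 0.2653, 0.0646]
eef_rot: [0.637, 0.76, -0.082, 0.101]
ft_force: [-0.1, 1.3, -0.1]
width: 0.02
grip_force: 0.3
scene stand [0.5023 0.2139] 35 0.00105 egg [0.4978 0.2342 0.1023] 0.00307 foot [0.4968 0.2346] 30 | egg-stand mm [-4.6 20.3] foot-stand [-5.5 20.7]
top stand [0.4992 0.2113] 42 0.00126 egg [0.4964 0.232  0.1023] 0.00281 foot [0.4965 0.2352] 14 | egg-stand mm [-2.8 20.7] foot-stand [-2.7 24. ]
```

Contact starts exactly where predicted (TCP y 0.265). Now the gentle push: 10 mm, then a check.

```bash
python3 -m crank '{"steps": [[[0.01,-0.04,0],[0,0,0]],[[0.01,-0.04,0],[0,0,0]],[[0.01,-0.04,0],[0,0,0]],[[0.01,-0.04,0],[0,0,0]],[[0.01,-0.04,0],[0,0,0]],[[0,-0.04,0],[0,0,0]],[[0.01,-0.04,0],[0,0,0]],[[0.01,-0.04,0],[0,0,0]],[[0,-0.04,0],[0,0,0]],[[0,0,0],[0,0,0]]]}'
python3 - <<'E'
from h import *
for n in B: look(n,B[n])
E
```

```text
time: 6.68
ee_pos: [0.4935, 0.2561, 0.0646]
eef_rot: [0.637, 0.76, -0.082, 0.101]
ft_force: [-0.1, 0.3, 0.8]
width: 0.02
grip_force: 0.3
scene stand [0.503 0.214] 34 0.00096 egg [0.4996 0.2247 0.1022] 0.00764 foot [0.499  0.2249] 37 | egg-stand mm [-3.5 10.7] foot-stand [-4.  10.8]
top stand [0.499  0.2111] 45 0.00124 egg [0.4982 0.2227 0.1028] 0.00237 foot [0.5    0.2274] 16 | egg-stand mm [-0.8 11.7] foot-stand [ 1.  16.3]
```

```bash
python3 -m crank '{"steps": [[[0.01,-0.04,0],[0,0,0]],[[0.01,-0.04,0],[0,0,0]],[[0.01,-0.04,0],[0,0,0]],[[0.01,-0.04,0],[0,0,0]],[[0.01,-0.04,0],[0,0,0]],[[0.01,-0.04,0],[0,0,0]],[[0.01,-0.04,0],[0,0,0]],[[0.01,-0.04,0],[0,0,0]],[[0,-0.04,0],[0,0,0]],[[0,0,0],[0,0,0]]]}'
python3 - <<'E'
from h import *
for n in B: c=look(n,B[n])
E
```

```text
time: 7.62
ee_pos: [0.4955, 0.2471, 0.0646]
eef_rot: [0.637, 0.76, -0.082, 0.101]
ft_force: [0.1, 1.0, -0.3]
width: 0.0199
grip_force: 0.3
scene stand [0.5032 0.2142] 30 0.00072 egg [0.5018 0.2159 0.1018] 0.01157 foot [0.5014 0.2153] 24 | egg-stand mm [-1.4  1.6] foot-stand [-1.7  1.1]
top stand [0.4992 0.2113] 38 0.00132 egg [0.5005 0.2138 0.1024] 0.003 foot [0.4995 0.2164] 15 | egg-stand mm [1.3 2.5] foot-stand [0.3 5.1]
```

Remaining is about (0, 2) mm. One last 2 mm nudge, then a straight retreat.

```bash
python3 -m crank '{"steps": [[[0,-0.04,0],[0,0,0]],[[0,-0.04,0],[0,0,0]],[[0,0,0],[0,0,0]],[[-0.01,0.06,0],[0,0,0]],[[-0.04,0.24,0],[0,0,0]],[[-0.1,0.6,0],[0,0,0]],[[-0.16,0.9,0],[0,0,0]],[[-0.16,0.9,0.2],[0,0,0]],[[0,0.6,1],[0,0,0]],[[0,0,1],[0,0,0]]]}'
python3 -m crank '{"steps": [[[0,0,1],[0,0,0]],[[0,0,1],[0,0,0]],[[0,0,1],[0,0,0]],[[0,0,0],[0,0,0]],[[0,0,0],[0,0,0]],[[0,0,0],[0,0,0]]]}'
python3 - <<'E'
from h import *
ims=[]
for n in B:
    c=look(n,B[n]); u0,u1,v0,v1=B[n]; ims.append(cv2.resize(c["pixels"][v0:v1,u0:u1],(390,390*60//75 if n=="scene" else 390)))
h=min(i.shape[0] for i in ims); cv2.imwrite("pics/end.png",np.hstack([i[:h] for i in ims]))
E
```

```text
time: 8.55
ee_pos: [0.4814, 0.3314, 0.1193]
eef_rot: [0.635, 0.761, -0.082, 0.1]
ft_force: [1.0, 0.1, 0.8]
width: 0.0201
grip_force: 0.0
time: 9.05
ee_pos: [0.4835, 0.3279, 0.1939]
eef_rot: [0.637, 0.76, -0.082, 0.101]
ft_force: [0.5, -0.5, 0.0]
width: 0.0201
grip_force: 0.0
scene stand [0.5028 0.2141] 41 0.00069 egg [0.5018 0.2138 0.1022] 0.00098 foot [0.5004 0.2139] 38 | egg-stand mm [-1.  -0.3] foot-stand [-2.4 -0.2]
top stand [0.499 0.211] 48 0.00122 egg [0.5004 0.2116 0.1025] 0.00125 foot [0.5008 0.2138] 19 | egg-stand mm [1.4 0.6] foot-stand [1.8 2.9]
```

View pics/end.png

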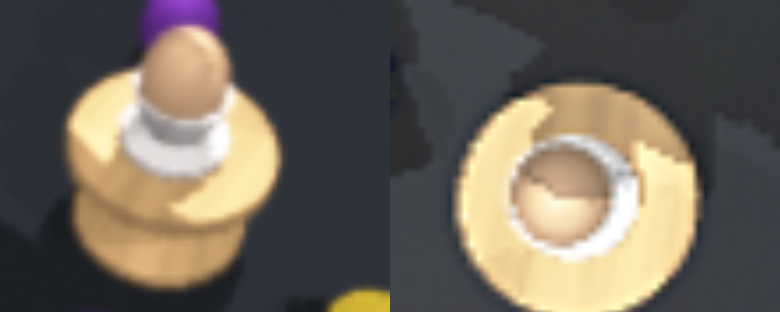

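The cup stands in the middle of the stand, upright with the egg in it. Both cameras put it within about 2 mm of centre, the stand has not moved, and the hand is clear.

```bash
python3 -c "
from bench import ticket; print(ticket.close_job())"
```

```text
the job is handed in; nothing more can be done
None
```

The job is handed in: the cup stands upright with the egg in it, within about 2 mm of the middle of the stand's top by both cameras' egg fits; the stand did not move and the hand is clear.

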